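# Restock the revolving counter stand and hold it facing front

## Task

Put the screwdriver set that stands alone on the bench upright into the one empty cup of the revolving counter stand, lowered in rather than dropped, and bring that cup round to the front of the stand, right behind the ticket clip. Turn the stand calmly, without spinning it, and leave the other things on the bench where they are. Finish with the gripper still holding the set or the turntable, so that the free-running stand is kept still while a colleague sticks price labels on the other items.

Things in the scene. Friction and masses are not known exactly. Their poses are not given: they have to be found in the camera images.
- driver_set: The loose screwdriver set, upright on the bench right of the stand; 0.10 to 0.17 kg, 129 mm tall. Orange base 45 mm across, 37 mm high; above it a clear tube 27 mm across with its cap, solid from 37 to 112 mm; on top a flat carrying ring 21 mm wide, 6 mm thick, to 129 mm. Grip the tube from above, fingertips 50 to 90 mm above the underside. Origin: centre of the underside, z up.
- cup (a point): Centre of the inner floor of the one empty cup; it turns with the turntable, 33 mm above the bench, 74 mm from the turning axis. Grey cup, 49 mm across inside (a little wider at the mouth), 54 to 57 mm outside, rim 40 mm above this floor. The set stands on this floor with 2 mm of play all round and can turn in the cup.
- front (a point): The place, fixed to the stand's foot, where the centre of the empty cup's floor is when that cup faces front: 74 mm from the turning axis, towards the ticket clip, 33 mm above the bench.
- turntable: Turning part: grey disc 216 mm across, 29 mm high, six cups every 60 degrees; turns either way without limit on a light bearing (0.006 N m). Fixed in the cups beside the empty one: driver sets (tops at 162 mm); in the other three: glue bottles (tips at 201 mm). Black knob 40 mm across on the post, 103 to 125 mm high. Origin on the upright axis at bench height; -x points to the empty cup.
- stand: The fixed foot of the stand, a dark steel disc 180 mm across that does not shift or turn, with a leaning ticket clip on a tongue (64 mm wide, blank ticket, 35 mm high) that marks the front, 115 to 135 mm from the axis. Origin on the turning axis at bench height; -x points to the front.
- tape_measure: Orange tape measure, 36 x 78 x 64 mm high, a bystander between the set and the stand. Origin: centre of the underside.
- carton: Small dark blue carton with yellow edges, 62 x 100 x 45 mm high, a bystander left of the stand. Origin: centre of the underside.
- nipple: Brass hex nipple standing on its thread, 26 x 30 x 41 mm high, a bystander right of the stand. Origin: centre of the underside.
Mind the look-alikes: they are no part of the job. Leave any green or purple look-alike of the driver_set alone.

How it is judged:
By the outcome, as a careful person would: the job done as asked, in the order asked, and still so for the second after the job is handed in, while the arm keeps its last pose, push and grip.
It also fails if it takes over 54 s, if anything falls off the work surface, if the arm or the gripper's body presses on something with over 40 N, if the wrist force passes 120 N, or if a joint passes its speed limit or range.

## Robot

A 6-joint arm with a two-finger parallel gripper is mounted at the origin on a cart in front of the work surface, level with it; the furniture and walls round the work are solid. World frame = base frame: x ahead of the robot, y to its left, z up, the work surface at z = 0. Lengths are in mm, angles in rad, forces in N, time in s.
With the tool pointing down it reaches from about 275 to 850 mm from the base axis. Payload 19 kg.
Tool frame: the origin (TCP) lies on the centre line of the jaws, within the pads' length; the fingertips stand 25 mm ahead of it and the grasp point (between the pads) lies 6 mm ahead of it; z points along the fingers, y is the line along which they close (so a half turn about z gives the same grasp; the last joint's range is limited). The gripper opens to 85 mm and grips with 20 to 120 N. Pads are 22 mm wide; open, the fingers measure 114 mm over their backs; the gripper's body (76 mm by 85 mm) begins 54 mm behind the grasp point. The pads swing forward as they close: fully open they stand 13 mm farther back than shut.
Start: joints at [1.11, 0.15, 1.437, -0, 1.554, -0.134], TCP at [184.587, 544.537, 256.267] pointing down, gripper open.
Joint ranges: [-2.8, 2.8], [-0.68, 2.1], [0.12, 2.68], [-1.39, 4.53], [0.16, 2.79], [-2.81, 2.81]. Speed limits (rad/s): [1.89, 1.89, 2.22, 3.01, 3.01, 3.01].

## Interface

Orientations are given as a rotation vector (axis times angle).
In Python, from cell import ctrl gives the robot as it stands.
- The arm moves only by the tool apply_moves, never from a script. Its argument "commands" is one flat list of numbers, 7 for each row, row after row: the opening, from 0 (shut) to 1 (fully open), then the shift along the tool's x, y, z as a fraction of full scale, then the turn, a rotation vector about the tool's x, y, z as a fraction of full scale. In form: [grip, tx, ty, tz, wx, wy, wz, grip, tx, ty, tz, wx, wy, wz, ...]. A call has 1 to 10 rows; each row is the pose to reach, as a shift and turn from the pose commanded when the call began, along the tool's axes at that moment, turning the shorter way round; what a row does not reach only later rows make up. Full scale, the value 1, is 0.12 m for a shift and 180 degrees for a turn. A row lasts 1/8 s, in which the tool goes at most 62.5 mm and 10.7 degrees, less where a joint would pass 70% of its speed; a pose out of reach is approached as far as the arm can. A call with a number of a shift or a turn outside -1 to 1 is refused whole. A call with a gripper value outside its range is refused whole. The fingers move at their own pace and stop on an object; "grip_force" is the grip in N (left out, the last holds). Time passes only in rows, so rows that repeat a pose let the fingers close. It gives the time, the measured TCP pose, the force, the opening and the grip force at its end, in the units of the state.
- ctrl.read_state(): the state, without advancing time (a new reading comes with each control period).
- ctrl.snapshot(name): name is "scene" or "top" or "wrist"; returns a dict with "frame" (420x560x3 uint8, red, green, blue), "intrinsics" (3x3 intrinsics, pixels), "R" (3x3) and "t" (3): a world point X has camera coordinates R X + t; the wrist camera has in their place "T_tool_cam" (4x4, takes a point from camera to tool coordinates, whose origin is the TCP and whose axes are the flange's). Camera axes: x right, y down, z forward; pixel columns grow to the right and rows downward; lengths in mm; the calibration is good to about 2 mm. A picture is of the moment at which its call begins: read the wrist's pose just before it. There is no depth.
- ctrl.sign_off(): hands the job in; it is judged then, once.
The state is a dict: "clock": time; "joint_pos": joint angles; "qd": joint speeds; "effort": joint torques, N m; "eef_pos": TCP position; "orientation": TCP orientation; "force": force on the tool from outside, world axes, zero at the start; "torque": the same for the moment, N m; "width": finger opening in mm; "gripper_force": force on a finger pad.
Only numpy, scipy, OpenCV 4.12 (cv2) and the standard library are available. Lean on these libraries where they do the work, as an engineer would, in place of code of your own. Each camera call takes 0.05 s, during which the arm holds its last target. There are 200 camera calls.

## Working session

There is one attempt and no reset: what is moved stays moved. The work goes in short steps, Python scripts to look and compute and a tool call to move; the robot and the scene stay as the last step left them, time stands still between calls to the robot, and variables do not carry over. Pictures are saved under pics/ and viewed, at most 10 in all, crops included, and the job is handed in when it is done.

Besides the shell and the picture viewer there is one more tool, called as name(argument=value, ...), one argument or row to a line, values as JSON. apply_moves: Moves the arm, as the interface text tells. Shift numbers are shares of 0.12 m and turn numbers shares of 180 degrees, none past 1 either way. Its arguments: {"type":"object","properties":{"commands":{"type":"array","items":{"type":"number"}},"grip_force":{"type":"number"}},"required":["commands"]}

```bash
ls; mkdir -p pics
cat > h.py <<'E'
import numpy as np, cv2
from cell import ctrl
from scipy.spatial.transform import Rotation as Ro
def save(n,f): cv2.imwrite(f'pics/{n}.png',cv2.cvtColor(f,cv2.COLOR_RGB2BGR))
def cam(name):
    s=ctrl.read_state(); c=ctrl.snapshot(name)
    if name=='wrist':
        T=np.array(c['T_tool_cam']); Rt=Ro.from_rotvec(s['orientation']).as_matrix()
        Rwc=Rt@T[:3,:3]; o=Rt@T[:3,3]+np.array(s['eef_pos'])
    else:
        R=np.array(c['R']); Rwc=R.T; o=-R.T@np.array(c['t'])
    return c['frame'],np.array(c['intrinsics']),Rwc,o
def ray(C,u,v):
    f,K,R,o=C; d=R@np.linalg.solve(K,[u,v,1]); return o,d/np.linalg.norm(d)
def plane(C,u,v,z):
    o,d=ray(C,u,v); return o+d*(z-o[2])/d[2]
def proj(C,X):
    f,K,R,o=C; p=K@(R.T@(np.array(X)-o)); return p[:2]/p[2]
def tri(r1,r2):
    A=np.c_[r1[1],-r2[1]]; s=np.linalg.lstsq(A,r2[0]-r1[0],rcond=None)[0]
    a=r1[0]+s[0]*r1[1]; b=r2[0]+s[1]*r2[1]; return (a+b)/2,np.linalg.norm(a-b)
E
python3 - <<'E'
from h import *
for n in ['scene','top']:
    C=cam(n); save(n,C[0]); print(n,C[1][0,0],C[3].round(),C[2][:,2].round(2))
s=ctrl.read_state(); print({k:np.round(v,3) for k,v in s.items()})
a=[cv2.imread(f'pics/{n}.png') for n in('scene','top')]
cv2.imwrite('pics/both.png',cv2.resize(np.vstack(a),(800,1200))[:600]);
E
```

```text
pics
scene 510.54297046103113 [ 928.  554. 1407.] [-0.29 -0.37 -0.88]
top 543.6187577048335 [  51.    6. 2130.] [ 0.2  -0.01 -0.98]
{'clock': np.float64(0.1), 'joint_pos': array([ 1.11 ,  0.151,  1.438,  0.   ,  1.554, -0.134]), 'qd': array([ 0.001, -0.002, -0.003, -0.   ,  0.002, -0.001]), 'effort': array([ 4.0000e-03, -7.1437e+01, -5.7179e+01, -0.0000e+00,  7.0000e-03,
       -0.0000e+00]), 'eef_pos': array([184.521, 544.386, 255.75 ]), 'orientation': array([-5.110e-01, -3.099e+00,  2.000e-03]), 'force': array([-0.224,  0.202,  0.162]), 'torque': array([-0.043,  0.037,  0.052]), 'gripper_force': np.float64(0.0), 'width': np.float64(85.471)}
```

View pics/scene.png

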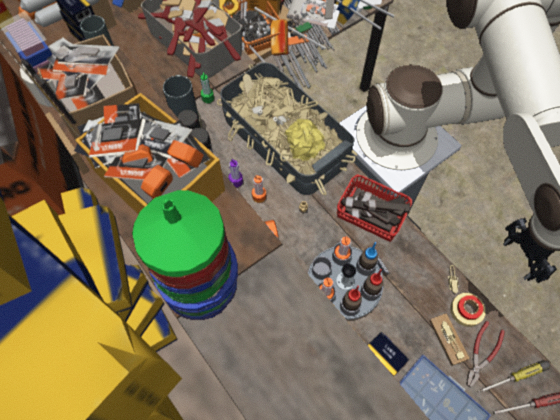

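View pics/top.png

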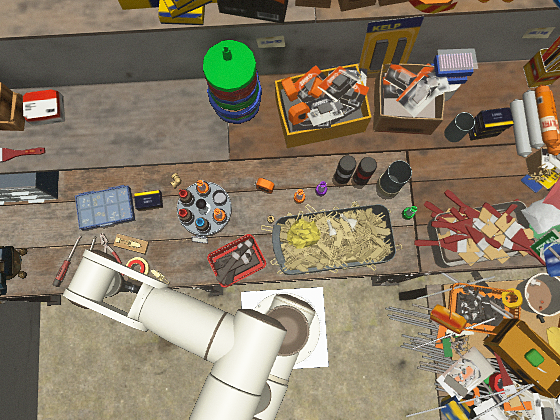

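The candidates for the loose set are: orange at scene (259,187) / top (300,196), purple at (235,172) / (321,188), and green at (206,88) / (410,212). The orange ones at scene (345,248) and (327,290) are fixed in the stand, and the tape measure is the orange thing at scene (272,229). By the description I choose the orange one at (259,187), and check it in one close crop. The empty cup is at about scene (321,268) / top (221,199), and the clip is at about (380,262) / (200,239).

Run:
```python
from h import *
a=cv2.imread('pics/scene.png')[155:325,220:400]; b=cv2.imread('pics/top.png')[165:255,160:340]
a=cv2.resize(a,None,fx=3.3,fy=3.3,interpolation=cv2.INTER_CUBIC)[:,:400*2]
cv2.imwrite('pics/c1.png',a)
cv2.imwrite('pics/c2.png',cv2.resize(b,None,fx=4.4,fy=4.4,interpolation=cv2.INTER_CUBIC))
```

```text
(no output)
```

View pics/c1.png

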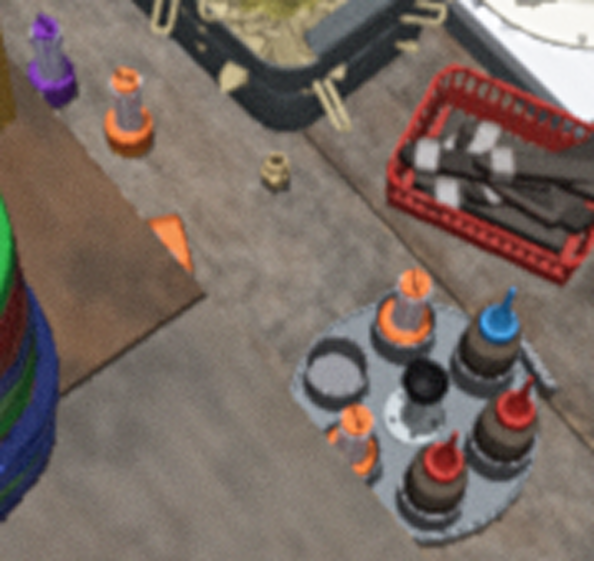

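View pics/c2.png

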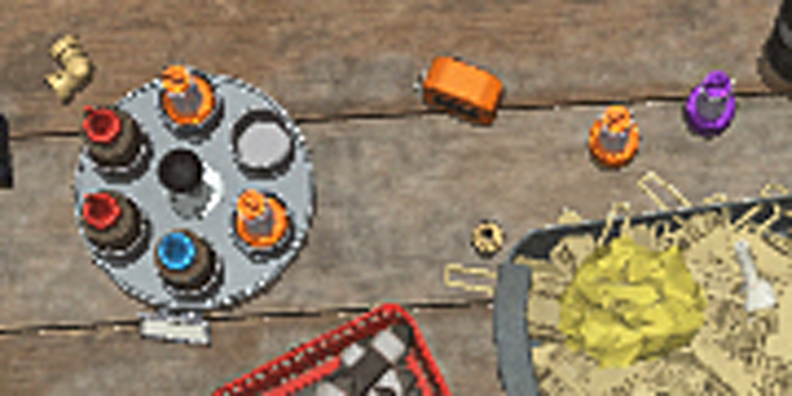

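The crop confirms the choice: an orange base with a clear tube and ring, at scene (258,185). The purple look-alike is beside it at (235,172). The empty cup is at scene (322,266) / top (220,198), and the clip is on the robot's side at top (200,239).

Run:
```python
from h import *
S=cam('scene');T=cam('top')
for n,a,b in [('setring',(257.9,179.2),(301.1,191.8)),('cup rim',(322.1,266.5),(220,198)),('knob',(349.1,269.5),(201.6,203.6)),('clip',(383.6,265.6),(200.2,239.5)),('purple',(234,162),(323,184)),('shelfcorner',(282,244.5),(229,152))]:
    p,e=tri(ray(S,*a),ray(T,*b)); print(n,p.round(),round(e,1))
for n,p,z in [('tape',(264.5,185.5),60),('nipple',(270.7,219),41),('purplebase',(321,189),20),('setbase',(299.5,198),20)]: print(n,plane(T,*p,z).round())
s=ctrl.read_state(); print(Ro.from_rotvec(s['orientation']).as_matrix().round(3)); W=cam('wrist'); print(W[1][0,0],np.array(ctrl.snapshot('wrist')['T_tool_cam']).round(3))
```

```text
setring [504. -98.  99.] 1.8
cup rim [511. 218.  43.] 0.6
knob [479. 283. 106.] 2.2
clip [355. 310.   0.] 9.1
purple [ 528. -184.  109.] 0.6
shelfcorner [624. 163. 264.] 14.5
tape [547.  40.  60.]
nipple [416.  24.  41.]
purplebase [ 529. -183.   20.]
setbase [497. -95.  20.]
[[-0.947  0.321 -0.   ]
 [ 0.321  0.947 -0.001]
 [ 0.    -0.001 -1.   ]]
308.5844259628051 [[   0.      -0.946   -0.324   83.303]
 [   1.       0.       0.       0.553]
 [  -0.      -0.324    0.946 -117.547]
 [   0.       0.       0.       1.   ]]
```

apply_moves(
  commands=[1,-0.35,-0.18,-0.15,0,0,-0.04,1,-0.7,-0.36,-0.3,0,0,-0.08,1,-1,-0.53,-0.37,0,0,-0.104,1,-1,-0.53,-0.37,0,0,-0.104],
)

```text
clock: 0.8
eef_pos: [279.4, 444.4, 301.6]
orientation: [0.003, 3.14, 0.001]
force: [-0.7, 0.5, 0.7]
width: 85.5
gripper_force: 0.0
```

apply_moves(
  commands=[1,-0.3,-0.35,0,0,0,0,1,-0.6,-0.7,0,0,0,0,1,-0.9,-1,0,0,0,0,1,-1,-1,0,0,0,0],
)

```text
clock: 1.3
eef_pos: [399.1, 324.4, 300.5]
orientation: [-0.005, -3.141, 0.001]
force: [-0.4, 0.0, 0.7]
width: 85.4
gripper_force: 0.0
```

apply_moves(
  commands=[1,-0.25,-0.2,0,0,0,0,1,-0.25,-0.2,0,0,0,0,1,-0.25,-0.2,0,0,0,0],
)

```text
clock: 1.68
eef_pos: [427.3, 302.7, 300.4]
orientation: [0.0, -3.141, -0.0]
force: [0.0, -0.3, 0.4]
width: 85.6
gripper_force: 0.0
```

Run:
```python
from h import *
import pickle
W=cam('wrist'); save('w1',W[0]); pickle.dump(W,open('w1.pkl','wb')); print(ctrl.read_state()['eef_pos'])
```

```text
[427.11139822 302.73002652 300.54271072]
```

View pics/w1.png

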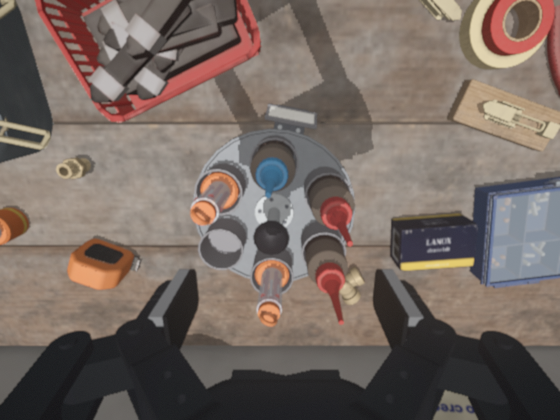

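The wrist view shows the whole stand. The empty cup is at (222,242), the knob at (272,238), the clip at (291,116), the tape measure at (102,263), the nipple at (72,168), and the loose set's edge at (8,225). I take a second view from farther right.

apply_moves(
  commands=[1,0,-0.4,0,0,0,0,1,0,-0.8,0,0,0,0,1,0,-1,0,0,0,0,1,0,-1,0,0,0,0,1,0,-1,0,0,0,0],
)

```text
clock: 2.35
eef_pos: [427.5, 182.7, 300.8]
orientation: [-0.001, 3.141, 0.0]
force: [0.1, -1.5, 0.9]
width: 85.8
gripper_force: 0.0
```

Run:
```python
from h import *
import pickle
W=cam('wrist'); save('w2',W[0]); pickle.dump(W,open('w2.pkl','wb')); print(ctrl.read_state()['eef_pos'])
```

```text
[427.5564644  182.75842953 300.71686514]
```

View pics/w2.png

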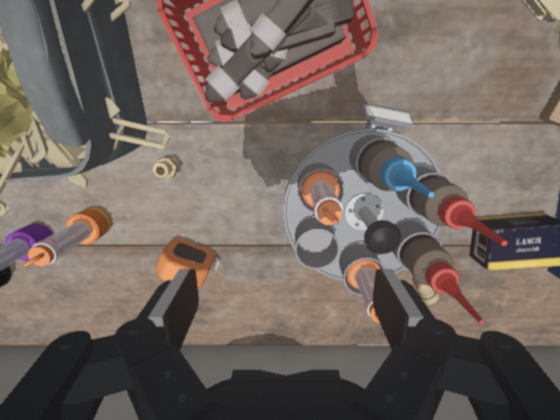

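View 2 shows the cup at (317,243), the knob at (382,238), the clip at (388,117), and the loose set's base at (88,228) with its ring at (38,255). Next I measure numerically.

```bash
cat > m.py <<'E'
from h import *
import pickle
from scipy.optimize import least_squares
def circ(P):
    f=lambda q:np.hypot(P[:,0]-q[0],P[:,1]-q[1])-q[2]
    r=least_squares(f,[*P[:,:2].mean(0),100],loss='soft_l1',f_scale=1); return r.x,np.sqrt(np.median(r.fun**2))
Ws=[pickle.load(open(f'w{i}.pkl','rb')) for i in (1,2)]
E
python3 - <<'E'
from m import *
for W,roi,cup in zip(Ws,[(185,120,180,165),(275,120,180,165)],[(222,243),(317,243)]):
    x,y,w,h=roi; f=W[0]; hsv=cv2.cvtColor(f,cv2.COLOR_RGB2HSV)
    m=((hsv[...,1]<45)&(hsv[...,2]>85)).astype(np.uint8)*255
    k=np.zeros_like(m); k[y:y+h,x:x+w]=m[y:y+h,x:x+w]
    cs,_=cv2.findContours(k,cv2.RETR_EXTERNAL,cv2.CHAIN_APPROX_NONE); c=max(cs,key=cv2.contourArea)[:,0]
    hull=cv2.convexHull(c)[:,0]
    P=np.array([plane(W,*p,29) for p in c]); q,e=circ(P); 
    d=np.abs(np.hypot(P[:,0]-q[0],P[:,1]-q[1])-q[2])
    print('disc',q.round(1),round(e,2),len(P),(d<2).mean().round(2), hsv[hull[:,1],hull[:,0]][:2].tolist())
    u,v=cup; g=cv2.cvtColor(f,cv2.COLOR_RGB2GRAY)
    print('row',g[v,u-32:u+33].tolist()); print('col',g[v-30:v+33,u].tolist())
E
python3 - <<'E'
from m import *
K=[]
for W,roi in zip(Ws,[(245,215,55,45),(360,215,45,45)]):
    x,y,w,h=roi; f=W[0][y:y+h,x:x+w].max(2); m=(f<48).astype(np.uint8)
    n,l,s,c=cv2.connectedComponentsWithStats(m); i=1+s[1:,4].argmax(); print(s[i],c[i]+[x,y]); K.append(c[i]+[x,y])
print('knob',tri(ray(Ws[0],*K[0]),ray(Ws[1],*K[1])))
print('clip',tri(ray(Ws[0],291,114),ray(Ws[1],388,114)))
E
```

```text
disc [471.7 275.1 116.3] 13.7 1035 0.08 [[12, 39, 86], [12, 44, 99]]
row [137, 137, 139, 141, 142, 144, 142, 142, 147, 154, 139, 99, 75, 73, 73, 73, 74, 75, 75, 79, 101, 135, 163, 170, 170, 170, 170, 170, 170, 170, 170, 170, 170, 170, 170, 170, 170, 169, 170, 170, 170, 170, 170, 170, 171, 170, 171, 171, 170, 166, 157, 125, 85, 74, 90, 124, 154, 168, 169, 170, 170, 170, 170, 156, 112]
col [139, 154, 138, 116, 106, 94, 86, 84, 85, 84, 84, 84, 83, 84, 82, 94, 129, 156, 166, 170, 171, 171, 171, 170, 171, 171, 170, 170, 170, 170, 170, 170, 169, 170, 169, 170, 166, 153, 130, 109, 93, 84, 84, 83, 83, 85, 84, 84, 86, 85, 84, 86, 86, 86, 104, 143, 157, 150, 147, 146, 143, 145, 147]
disc [479.  266.2 109.6] 15.86 1106 0.08 [[12, 28, 136], [15, 39, 131]]
row [137, 136, 134, 134, 135, 142, 155, 160, 146, 128, 129, 147, 146, 126, 138, 162, 170, 170, 169, 169, 169, 169, 169, 170, 170, 169, 170, 169, 170, 169, 170, 169, 170, 170, 170, 169, 169, 169, 169, 169, 169, 169, 168, 168, 158, 129, 92, 79, 79, 78, 85, 111, 145, 161, 166, 167, 168, 167, 167, 168, 168, 167, 164, 153, 128]
col [147, 158, 166, 173, 181, 171, 143, 111, 90, 85, 85, 85, 85, 85, 83, 106, 152, 170, 169, 169, 170, 170, 170, 170, 170, 169, 169, 169, 169, 169, 170, 169, 169, 168, 168, 168, 169, 165, 144, 106, 87, 83, 85, 85, 86, 85, 86, 86, 86, 85, 86, 88, 88, 94, 118, 152, 166, 162, 150, 138, 134, 130, 128]Traceback (most recent call last):
  File "<stdin>", line 5, in <module>
ValueError: attempt to get argmax of an empty sequence
```

Run:
```python
import cv2,numpy as np
a=cv2.imread('pics/w1.png')[205:285,190:290]; b=cv2.imread('pics/w2.png')[205:285,280:410][:,:100]
cv2.imwrite('pics/c3.png',cv2.resize(np.hstack([a,b]),None,fx=4,fy=4,interpolation=cv2.INTER_NEAREST))
for n,u,v in (('w1',272,238),('w2',382,238)): print(cv2.imread(f'pics/{n}.png',0)[v,u-24:u+25:2])
```

```text
[155 170 158  67  56  59  60  63  67  75  80  86  80  72  65  60  60  59
  57  50  72 163 167 166 166]
[166 166 164  96  50  54  58  68  73  81  93  94  85  71  61  57  56  56
  56  56  53  61  75  90 129]
```

View pics/c3.png

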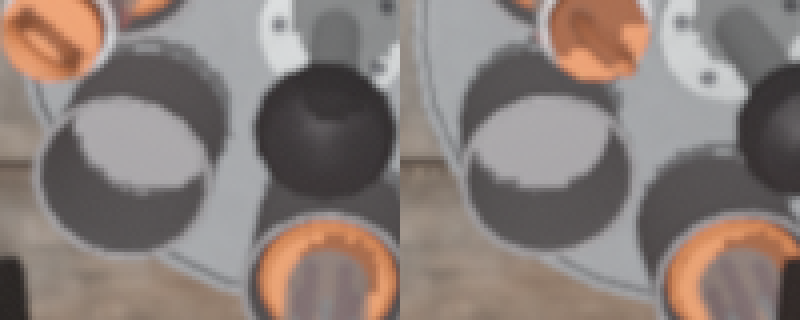

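The cup rim is a clear light ring: w1 centre (220.5,247.9), w2 centre (316.7,247.4). The knob is at w1 (270.7,237).

Run:
```python
from m import *
A,B=Ws
cup,e=tri(ray(A,220.5,247.9),ray(B,316.7,247.4)); print('cup rim',cup.round(1),e.round(1))
K=[]
for W,u,v in ((A,271,237),(B,383,237)):
    g=cv2.cvtColor(W[0],cv2.COLOR_RGB2GRAY); r=g[v,u-30:u+31]<100; c=g[v-30:v+31,u]<100
    def run(a):
        i=j=30
        while a[i-1]:i-=1
        while a[j+1]:j+=1
        return i-30,j-30
    print(run(r),run(c)); 
print('knob',tri(ray(A,270.7,237),ray(B,382,237)))
# disc: outer silhouette by radial scan from guess, saturation jump grey->wood
for W in Ws:
    lab=cv2.cvtColor(W[0],cv2.COLOR_RGB2LAB).astype(int); P=[]
    c0=np.array([475,275.,29])
    for a in np.radians(np.arange(0,360,3)):
        pr=[]
        for r in np.arange(95,125,.5):
            u,v=proj(W,c0+[r*np.cos(a),r*np.sin(a),0]); pr.append(cv2.getRectSubPix(W[0].astype(np.float32)[...,0]-W[0].astype(np.float32)[...,2],(1,1),(float(u),float(v)))[0,0])
        pr=np.array(pr); 
        if pr[0]<10 and pr[-1]>14 :
            i=np.argmax(pr>9); r=95+.5*i; P.append(c0[:2]+r*np.array([np.cos(a),np.sin(a)]))
    P=np.array(P); q,e=circ(P); print('disc',q.round(1),e.round(2),len(P))
# set
for W,roi in ((B,(10,195,105,75)),):
    x,y,w,h=roi; hsv=cv2.cvtColor(W[0],cv2.COLOR_RGB2HSV)[y:y+h,x:x+w]
    m=((hsv[...,0]<14)&(hsv[...,1]>150)).astype(np.uint8); n,l,s,c=cv2.connectedComponentsWithStats(m)
    for i in range(1,n):
        if s[i,4]>20: print(s[i]+[x,y,0,0,0],(c[i]+[x,y]).round(1), plane(W,*(c[i]+[x,y]),37).round(), plane(W,*(c[i]+[x,y]),122).round())
```

```text
cup rim [515.8 222.4  70.4] 0.1
(-17, 17) (-17, 19)
(-19, 22) (-16, 16)
knob (array([481.57113528, 287.43958002, 113.95762886]), np.float64(0.4737918678975364))
disc [482.4 285.9 108.5] 0.98 50
disc [481.9 286.6 108.2] 0.52 69
[ 75 209  33  31 378] [ 96.  220.5] [493. -67.  37.] [460. -12. 122.]
[ 38 246  15  14  60] [ 46.6 251. ] [ 538. -144.   37.] [495. -71. 122.]
[ 32 254  11   7  32] [ 37.4 257. ] [ 547. -159.   37.] [502. -83. 122.]
```

apply_moves(
  commands=[1,0,-0.4,0,0,0,0,1,0,-0.8,0,0,0,0,1,0,-1,0,0,0,0,1,0,-1,0,0,0,0],
)

```text
clock: 2.9
eef_pos: [427.9, 61.4, 300.7]
orientation: [-0.002, -3.142, 0.0]
force: [-0.8, -0.2, -0.1]
width: 85.5
gripper_force: 0.0
```

apply_moves(
  commands=[1,0,-0.4,0,0,0,0,1,0,-0.8,0,0,0,0,1,0,-1,0,0,0,0,1,0,-1,0,0,0,0,1,0,-1,0,0,0,0],
)

```text
clock: 3.52
eef_pos: [428.0, -57.1, 300.7]
orientation: [0.002, -3.141, -0.001]
force: [-1.7, 0.1, -0.5]
width: 85.3
gripper_force: 0.0
```

Run:
```python
from h import *
import pickle
W=cam('wrist'); save('w3',W[0]); pickle.dump(W,open('w3.pkl','wb')); print(ctrl.read_state()['eef_pos'])
```

```text
[428.02304932 -57.03182687 300.70004045]
```

View pics/w3.png

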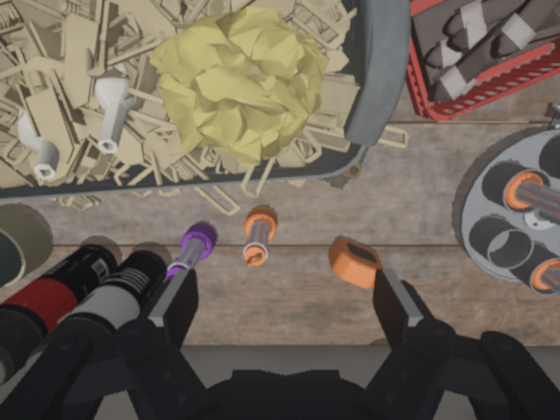

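The set is clear in view 3: base at (260,222), ring at (256,255). The purple one is to its left at (195,243) and the tape measure to its right at (355,262).

Run:
```python
from m import *
A,B=Ws; C=pickle.load(open('w3.pkl','rb'))
print('clip',tri(ray(A,291,114),ray(B,388,114)))
def blobs(W,x,y,w,h):
    hsv=cv2.cvtColor(W[0],cv2.COLOR_RGB2HSV)[y:y+h,x:x+w]
    m=((hsv[...,0]<14)&(hsv[...,1]>130)).astype(np.uint8); n,l,s,c=cv2.connectedComponentsWithStats(m)
    for i in range(1,n):
        if s[i,4]>20: print(s[i]+[x,y,0,0,0],(c[i]+[x,y]).round(1))
    return m
blobs(C,235,195,50,80); blobs(B,10,195,105,75)
# base lower rim: near-robot edge (top row) and left/right extents
g=cv2.cvtColor(C[0],cv2.COLOR_RGB2HSV)
for v in range(205,270,3):
    r=np.where((g[v,235:290,0]<14)&(g[v,235:290,1]>130))[0]; print(v,(r+235)[[0,-1]] if len(r) else '',end=' ')
for z,p in ((37,(261,222)),(0,(261.5,216)),(125,(256,255))): print(z,plane(C,*p,z).round(1))
```

```text
clip (array([358.01603377, 310.19169085,  19.75196596]), np.float64(0.3849499044269284))
[245 209  31  31 420] [261.8 219.4]
[245 246  20  19 260] [254.5 255.1]
[ 67 209  41  36 618] [ 91.9 222.5]
[ 25 246  28  19 278] [ 40.1 255.2]
205  208  211 [252 269] 214 [249 273] 217 [248 275] 220 [247 275] 223 [245 275] 226 [245 275] 229 [245 275] 232 [245 274] 235 [246 273] 238 [270 271] 241  244  247 [249 260] 250 [247 263] 253 [246 264] 256 [246 263] 259 [247 263] 262 [247 259] 265  268  37 [495.3 -88.7  37. ]
0 [500.6 -90.8   0. ]
125 [498.2 -87.5 125. ]
```

apply_moves(
  commands=[0.6,-0.3,-0.15,0,0,0,0,0.6,-0.58,-0.27,0,0,0,0,0.6,-0.58,-0.27,0,0,0,0,0.6,-0.58,-0.27,0,0,0,0],
)

```text
clock: 4.08
eef_pos: [497.2, -89.6, 300.6]
orientation: [0.002, -3.141, -0.0]
force: [-0.4, 0.5, 0.2]
width: 51.5
gripper_force: 0.0
```

Run:
```python
from m import *
A,B=Ws; C=pickle.load(open('w3.pkl','rb'))
D=cam('wrist'); pickle.dump(D,open('w4.pkl','wb')); s=ctrl.read_state(); print(s['eef_pos'].round(1),s['width'])
hsv=cv2.cvtColor(D[0],cv2.COLOR_RGB2HSV)
u0,v0=proj(D,(498,-89,60)).astype(int); print(u0,v0)
m=((hsv[...,0]<14)&(hsv[...,1]>130)).astype(np.uint8); m[:,:u0-60]=0;m[:,u0+60:]=0; n,l,st,c=cv2.connectedComponentsWithStats(m)
cc=[]
for i in range(1,n):
    if st[i,4]>40: print(st[i],c[i].round(1)); cc.append(c[i])
Rg=min(cc,key=lambda p:np.hypot(*(p-proj(D,(498,-88,122)))))
for W,p in ((B,(40.1,255.2)),(C,(254.5,255.1))): 
    X,e=tri(ray(W,*p),ray(D,*Rg)); print('ring',X.round(1),e.round(1))
print('ring BC',tri(ray(B,40.1,255.2),ray(C,254.5,255.1))[0].round(1))
for z in (37,0,121): print(z,[proj(D,(498+a,-89+b,z)).round() for a,b in((0,0),(-22.5,0),(22.5,0),(0,22.5),(0,-22.5))])
save('w4',D[0]); x,y=max(u0-80,0),max(v0-60,0); save('c4',cv2.resize(D[0][y:y+120,x:x+160],None,fx=4,fy=4)); print(x,y)
```

```text
[497.  -89.7 300.8] 50.995395531971425
285 177
[268 159  33  30 353] [285.3 169. ]
[274 186  20  21 310] [283.5 195.6]
ring [506.4 -91.  109. ] 0.2
ring [506.1 -90.9 110. ] 0.2
ring BC [506.6 -90.9 109.1]
37 [array([285., 173.]), array([285., 155.]), array([285., 190.]), array([303., 173.]), array([267., 173.])]
0 [array([285., 167.]), array([285., 150.]), array([285., 183.]), array([302., 167.]), array([269., 167.])]
121 [array([285., 191.]), array([285., 169.]), array([285., 212.]), array([308., 191.]), array([263., 191.])]
205 117
```

View pics/c4.png

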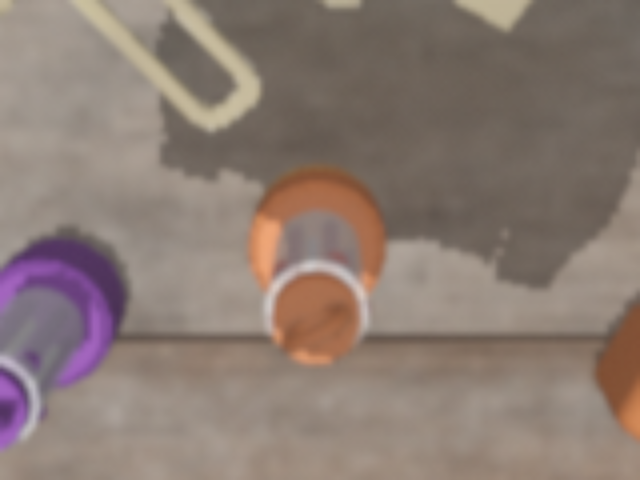

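The cap's rim is at crop (316,308). The set triangulates to (506,-91) with the cap at z≈110, and the base outline agrees. There is room for the fingers, so I descend.

apply_moves(
  commands=[0.6,-0.078,-0.008,0.3,0,0,0,0.6,-0.078,-0.008,0.6,0,0,0,0.6,-0.078,-0.008,0.83,0,0,0,0.6,-0.078,-0.008,0.83,0,0,0],
)

```text
clock: 4.62
eef_pos: [505.7, -90.8, 200.1]
orientation: [0.001, -3.139, -0.001]
force: [-0.9, 0.1, 1.1]
width: 50.8
gripper_force: 0.0
```

apply_moves(
  commands=[0.6,0,0,0.2,0,0,0,0.6,0,0,0.4,0,0,0,0.6,0,0,0.6,0,0,0,0.6,0,0,0.8,0,0,0,0.6,0,0,0.8,0,0,0,0.6,0,0,0.8,0,0,0],
)

```text
clock: 5.38
eef_pos: [507.4, -91.7, 107.0]
orientation: [-0.0, 3.14, -0.001]
force: [0.9, 0.1, -0.4]
width: 51.3
gripper_force: 0.0
```

apply_moves(
  commands=[0.4,0,0,0,0,0,0,0.3,0,0,0,0,0,0,0.2,0,0,0,0,0,0,0.2,0,0,0,0,0,0,0.2,0,0,0,0,0,0,0.2,0,0,0,0,0,0],
  grip_force=35,
)

```text
clock: 6.12
eef_pos: [507.3, -91.7, 106.3]
orientation: [0.0, 3.14, -0.001]
force: [-1.4, 2.2, 8.7]
width: 26.2
gripper_force: 33.8
```

apply_moves(
  commands=[0.2,0,0,-0.1,0,0,0,0.2,0,0,-0.3,0,0,0,0.2,0,0,-0.5,0,0,0,0.2,0,0,-0.7,0,0,0,0.2,0,0,-0.83,0,0,0,0.2,0,0,-0.83,0,0,0],
)

```text
clock: 6.88
eef_pos: [507.1, -91.7, 205.8]
orientation: [0.0, 3.14, -0.001]
force: [-0.2, 0.4, -2.1]
width: 26.0
gripper_force: 34.5
```

apply_moves(
  commands=[0.2,0,0.1,0,0,0,0,0.2,0,0.3,0,0,0,0,0.2,0,0.5,0,0,0,0,0.2,0,0.7,0,0,0,0,0.2,0,0.9,0,0,0,0,0.2,0,1,0,0,0,0],
)

```text
clock: 7.62
eef_pos: [506.3, 29.9, 203.9]
orientation: [0.002, -3.14, -0.0]
force: [-0.3, 0.0, -1.3]
width: 25.7
gripper_force: 34.6
```

apply_moves(
  commands=[0.2,0,0.2,0,0,0,0,0.2,0,0.4,0,0,0,0,0.2,0,0.6,0,0,0,0,0.2,0,0.8,0,0,0,0,0.2,0,0.9,0,0,0,0,0.2,0,0.9,0,0,0,0,0.2,0,0.9,0,0,0,0],
)

```text
clock: 8.5
eef_pos: [506.8, 135.8, 204.6]
orientation: [-0.001, -3.141, 0.001]
force: [-0.6, -0.5, -2.3]
width: 26.2
gripper_force: 34.7
```

Run:
```python
from h import *
import pickle
D=cam('wrist'); pickle.dump(D,open('w5.pkl','wb')); save('w5',D[0]); s=ctrl.read_state(); print(s['eef_pos'].round(1),s['width'],s['force'].round(1))
print(proj(D,(515.8,222.4,70)))
save('c5',cv2.resize(D[0][90:300,180:440],(780,600)))
```

```text
[506.8 135.7 204.6] 26.14529262128316 [ 0.4  0.3 -0.8]
[384.40902067 214.20397921]
```

View pics/c5.png

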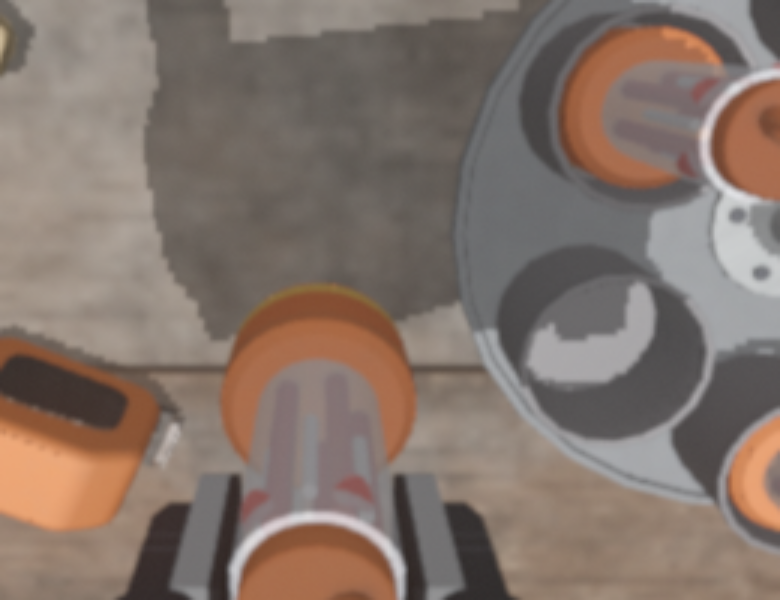

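The set hangs upright between the pads: base centre at about crop (318,395), underside edge at row 285. The cup rim's right edge is at column 713 and its bottom at row 438.

```bash
cat > e.py <<'E'
from m import *
def ext(W,c,r,z):
    t=np.linspace(0,2*np.pi,361); q=np.array([proj(W,(c[0]+r*np.cos(a),c[1]+r*np.sin(a),z)) for a in t])
    return np.r_[q[:,0].min(),q[:,0].max(),q[:,1].min(),q[:,1].max()]
def fit(W,obs,r,z,c0):
    obs=np.array(obs,float); k=~np.isnan(obs)
    s=least_squares(lambda c:(ext(W,c,r,z)-obs)[k],c0,diff_step=1e-4); return s.x.round(1),s.fun.round(1)
E
python3 - <<'E'
from e import *
E5=pickle.load(open('w5.pkl','rb')); A,B=Ws; n=np.nan
px=lambda x:x/3+180-.33
py=lambda y:y/2.857+90-.33
print('set base top',fit(E5,[px(222),px(415),py(317),n],22.5,135.3-0,(506,135)))
print('underside',fit(E5,[n,n,py(285),n],22.5,98.3,(506,135)))
print('cap rim', fit(E5,[px(230),px(406),py(512),n],13.5,98.3+112,(506,135)))
for z in (70,73):
  print('cup5',z,fit(E5,[n,px(713),n,py(438)],28,z,(515,222)))
  print('cupA',z,fit(A,np.array([36,212,93,254])/4-.4+[190,190,205,205],28,z,(515,222)))
  print('cupB',z,fit(B,np.array([66,232,93,250])/4-.4+[280,280,205,205],28,z,(515,222)))
E
```

```text
set base top (array([505.3, 136.6]), array([-2. ,  2. ,  0.1]))
underside (array([508.1, 135. ]), array([-0.]))
cap rim (array([502. , 136.4]), array([-2.4,  2.4,  0.2]))
cup5 70 (array([515.3, 222.7]), array([-0.,  0.]))
cupA 70 (array([516.8, 222.5]), array([-0.5,  0.5, -0.1,  0.2]))
cupB 70 (array([516.8, 222.7]), array([-1.7,  1.7, -0.6,  0.7]))
cup5 73 (array([513.9, 221.3]), array([ 0., -0.]))
cupA 73 (array([515.3, 223.2]), array([-0.7,  0.7, -0.3,  0.4]))
cupB 73 (array([515.3, 222.3]), array([-1.9,  1.9, -0.7,  0.9]))
```

apply_moves(
  commands=[0.2,-0.01,0.15,0,0,0,0,0.2,-0.03,0.35,0,0,0,0,0.2,-0.05,0.55,0,0,0,0,0.2,-0.072,0.7,0,0,0,0,0.2,-0.072,0.72,0.06,0,0,0,0.2,-0.072,0.72,0.12,0,0,0,0.2,-0.072,0.72,0.12,0,0,0,0.2,-0.072,0.72,0.12,0,0,0],
)

```text
clock: 9.55
eef_pos: [515.5, 222.3, 190.4]
orientation: [0.001, 3.142, -0.0]
force: [-0.7, -0.5, -1.4]
width: 25.8
gripper_force: 34.9
```

Run:
```python
from e import *
D=cam('wrist'); pickle.dump(D,open('w6.pkl','wb')); s=ctrl.read_state(); p=s['eef_pos']; print(p.round(1),s['force'].round(1))
u,v=proj(D,(p[0],p[1],p[2]-106.3)); print('underside centre',u,v, 'ext', ext(D,p[:2],22.5,p[2]-106.3).round(1),'top',ext(D,p[:2],22.5,p[2]-69.3).round(1),'rim',ext(D,(515.5,222.4),28,71.5).round(1))
f=D[0].astype(int); c=int(round(u))
print('col',c); 
for y in range(130,215): print(y,*f[y,c-0], end=' | ')
for y in (175,185,195,200):
    print('\nrow',y); print([tuple(f[y,x]) for x in list(range(c-46,c-24))]); print([tuple(f[y,x]) for x in range(c+24,c+46)])
```

```text
[515.6 222.4 190.6] [-0.2 -0.  -1.2]
underside centre 284.8091105669876 215.9227390623445 ext [255.7 313.9 187.8 242.4] top [250.6 318.9 203.1 265.7] rim [250.3 319.3 176.6 241.8]
col 285
130 174 111 78 | 131 177 114 81 | 132 181 116 83 | 133 181 116 83 | 134 181 115 83 | 135 180 116 83 | 136 181 116 83 | 137 181 115 82 | 138 180 114 81 | 139 181 115 82 | 140 180 115 83 | 141 180 115 82 | 142 180 116 85 | 143 180 116 84 | 144 180 116 84 | 145 180 115 82 | 146 176 111 79 | 147 177 135 121 | 148 196 182 180 | 149 186 181 181 | 150 133 128 129 | 151 98 90 91 | 152 101 93 94 | 153 113 107 108 | 154 120 114 116 | 155 117 112 113 | 156 116 113 114 | 157 120 117 119 | 158 121 119 120 | 159 120 118 119 | 160 119 117 119 | 161 119 117 118 | 162 119 116 118 | 163 118 116 117 | 164 118 116 118 | 165 118 116 118 | 166 117 115 118 | 167 118 117 118 | 168 116 114 116 | 169 109 105 107 | 170 98 93 94 | 171 92 87 88 | 172 91 86 86 | 173 93 88 88 | 174 91 86 86 | 175 91 85 86 | 176 90 85 85 | 177 91 86 86 | 178 92 87 87 | 179 99 94 95 | 180 110 107 108 | 181 114 110 111 | 182 109 105 106 | 183 110 10
[... 8086 characters left out ...]
int64(114), np.int64(111), np.int64(112)), (np.int64(114), np.int64(113), np.int64(115)), (np.int64(117), np.int64(118), np.int64(119)), (np.int64(119), np.int64(119), np.int64(121)), (np.int64(120), np.int64(119), np.int64(121)), (np.int64(120), np.int64(120), np.int64(122)), (np.int64(118), np.int64(119), np.int64(121)), (np.int64(118), np.int64(118), np.int64(120)), (np.int64(118), np.int64(118), np.int64(120)), (np.int64(119), np.int64(119), np.int64(120)), (np.int64(118), np.int64(118), np.int64(119)), (np.int64(118), np.int64(118), np.int64(119)), (np.int64(117), np.int64(117), np.int64(119)), (np.int64(118), np.int64(118), np.int64(120)), (np.int64(117), np.int64(117), np.int64(119))]
```

apply_moves(
  commands=[0.2,-0.007,-0.003,0,0,0,0,0.2,-0.007,-0.003,0.04,0,0,0,0.2,-0.007,-0.003,0.08,0,0,0,0.2,-0.007,-0.003,0.12,0,0,0,0.2,-0.007,-0.003,0.16,0,0,0,0.2,-0.007,-0.003,0.16,0,0,0,0.2,-0.007,-0.003,0.16,0,0,0],
)

```text
clock: 10.48
eef_pos: [516.3, 222.5, 171.2]
orientation: [0.0, 3.141, -0.0]
force: [-0.8, 0.1, -1.6]
width: 25.9
gripper_force: 34.9
```

Now about 8 mm inside the mouth with no contact force. I continue slowly.

apply_moves(
  commands=[0.2,0,0,0.03,0,0,0,0.2,0,0,0.06,0,0,0,0.2,0,0,0.09,0,0,0,0.2,0,0,0.12,0,0,0,0.2,0,0,0.12,0,0,0],
)

```text
clock: 11.1
eef_pos: [516.1, 222.4, 156.3]
orientation: [-0.0, -3.141, 0.0]
force: [-0.1, 0.2, -1.7]
width: 26.2
gripper_force: 34.9
```

apply_moves(
  commands=[0.2,0,0,0.03,0,0,0,0.2,0,0,0.06,0,0,0,0.2,0,0,0.08,0,0,0,0.2,0,0,0.09,0,0,0,0.2,0,0,0.09,0,0,0],
)

```text
clock: 11.72
eef_pos: [516.2, 222.4, 145.8]
orientation: [-0.0, -3.141, 0.0]
force: [-0.2, 0.6, -2.2]
width: 26.1
gripper_force: 34.9
```

apply_moves(
  commands=[0.2,0,0,0.01,0,0,0,0.2,0,0,0.02,0,0,0,0.2,0,0,0.03,0,0,0,0.2,0,0,0.04,0,0,0,0.2,0,0,0.04,0,0,0],
)

```text
clock: 12.35
eef_pos: [516.2, 222.4, 141.0]
orientation: [-0.0, -3.141, 0.0]
force: [1.0, -0.5, -1.1]
width: 26.0
gripper_force: 34.9
```

apply_moves(
  commands=[0.2,0,0,0.005,0,0,0,0.2,0,0,0.01,0,0,0,0.2,0,0,0.012,0,0,0,0.2,0,0,0.012,0,0,0],
)

```text
clock: 12.85
eef_pos: [516.2, 222.4, 139.6]
orientation: [-0.0, -3.142, 0.0]
force: [-0.0, 0.1, -1.4]
width: 26.3
gripper_force: 34.9
```

apply_moves(
  commands=[0.2,0,0,0.003,0,0,0,0.2,0,0,0.006,0,0,0,0.2,0,0,0.006,0,0,0],
)

```text
clock: 13.22
eef_pos: [516.4, 222.5, 139.3]
orientation: [0.0, 3.141, 0.0]
force: [-0.4, 0.8, 4.7]
width: 25.9
gripper_force: 35.6
```

apply_moves(
  commands=[0.2,0,0,0.003,0,0,0,0.2,0,0,0.006,0,0,0,0.2,0,0,0.006,0,0,0],
)

```text
clock: 13.6
eef_pos: [516.7, 222.7, 139.3]
orientation: [-0.0, 3.14, 0.001]
force: [-1.3, 0.7, 12.3]
width: 25.7
gripper_force: 36.4
```

The set now stands on the cup floor; contact came at TCP z≈139.3, which agrees with the 33 mm in the text. Next I plan the arc about the axis.

```bash
cat > arc.py <<'E'
import numpy as np
def arc(ax,r,a0,a1,n=10,ramp=None):
    t=np.linspace(0,1,n+1)[1:]
    if ramp=='in': t=np.r_[.02,.07,.15,.26,.38,.5,.62,.75,.87,1]
    if ramp=='out': t=1-np.r_[.87,.75,.62,.5,.38,.26,.15,.07,.02,0]
    P=lambda a:np.array([r*np.cos(np.radians(a)),r*np.sin(np.radians(a))])
    for k in t:
        d=(P(a0+k*(a1-a0))-P(a0))/120; print(f'[{-d[0]:.3f},{d[1]:.3f}]',end=' ')
    print(P(a1)+ax)
E
python3 -c "
from arc import *
arc(np.array([481.2,286.9]),73.4,-61.5,-81.5,10,'in')"
```

```text
[0.004,-0.002] [0.013,-0.007] [0.029,-0.015] [0.050,-0.024] [0.074,-0.034] [0.098,-0.043] [0.122,-0.050] [0.149,-0.057] [0.174,-0.063] [0.201,-0.067] [492.04921078 214.30623563]
```

apply_moves(
  commands=[0.2,0.004,-0.002,-0.008,0,0,0,0.2,0.013,-0.007,-0.008,0,0,0,0.2,0.029,-0.015,-0.008,0,0,0,0.2,0.05,-0.024,-0.008,0,0,0,0.2,0.074,-0.034,-0.008,0,0,0,0.2,0.098,-0.043,-0.008,0,0,0,0.2,0.122,-0.05,-0.008,0,0,0,0.2,0.149,-0.057,-0.008,0,0,0,0.2,0.174,-0.063,-0.008,0,0,0,0.2,0.201,-0.067,-0.008,0,0,0],
)

```text
clock: 14.85
eef_pos: [492.2, 214.5, 139.4]
orientation: [0.0, 3.141, 0.001]
force: [2.1, 2.7, 6.9]
width: 25.9
gripper_force: 35.6
```

```bash
python3 -c "
from arc import *
a=np.array([481.2,286.9])
arc(a,73.4,-81.5,-107.5);arc(a,73.4,-107.5,-133.5);arc(a,73.4,-133.5,-159.5);arc(a,73.4,-159.5,-184.5,10,'out')
from h import *
for i in range(3): s=ctrl.read_state(); print(s['eef_pos'].round(1),s['force'].round(1),s['torque'].round(2)); ctrl.snapshot('wrist')"
```

```text
[0.028,-0.003] [0.055,-0.006] [0.083,-0.007] [0.111,-0.006] [0.138,-0.005] [0.166,-0.002] [0.193,0.002] [0.221,0.007] [0.248,0.014] [0.274,0.022] [459.12819432 216.89717582]
[0.026,0.009] [0.052,0.019] [0.077,0.030] [0.102,0.043] [0.127,0.056] [0.150,0.071] [0.173,0.087] [0.195,0.103] [0.217,0.121] [0.237,0.140] [430.67477414 233.65752117]
[0.020,0.020] [0.038,0.040] [0.056,0.061] [0.073,0.083] [0.089,0.106] [0.104,0.130] [0.118,0.154] [0.130,0.178] [0.142,0.204] [0.152,0.229] [412.44826131 261.19477822]
[0.011,0.033] [0.020,0.064] [0.027,0.097] [0.033,0.129] [0.036,0.161] [0.038,0.193] [0.039,0.222] [0.038,0.244] [0.037,0.257] [0.037,0.262] [408.0262677  292.65889763]
[492.2 214.5 139.4] [2.1 2.7 6.9] [ 0.58 -0.34 -0.1 ]
[491.8 214.4 139.3] [-0.4  2.   6.2] [ 0.38 -0.03 -0.06]
[491.9 214.4 139.3] [0.3 2.5 4.7] [ 0.43 -0.05 -0.  ]
```

apply_moves(
  commands=[0.2,0.028,-0.002,-0.003,0,0,0,0.2,0.055,-0.003,-0.003,0,0,0,0.2,0.083,-0.003,-0.003,0,0,0,0.2,0.111,-0.002,-0.003,0,0,0,0.2,0.138,-0.001,-0.003,0,0,0,0.2,0.166,0.002,-0.003,0,0,0,0.2,0.193,0.006,-0.003,0,0,0,0.2,0.221,0.011,-0.003,0,0,0,0.2,0.248,0.018,-0.003,0,0,0,0.2,0.274,0.026,-0.003,0,0,0],
)

```text
clock: 16.25
eef_pos: [459.0, 217.6, 139.5]
orientation: [-0.0, -3.141, 0.0]
force: [0.1, 0.3, -1.7]
width: 26.4
gripper_force: 34.9
```

apply_moves(
  commands=[0.2,0.026,0.009,0,0,0,0,0.2,0.052,0.019,0,0,0,0,0.2,0.077,0.03,0,0,0,0,0.2,0.102,0.043,0,0,0,0,0.2,0.127,0.056,0,0,0,0,0.2,0.15,0.071,0,0,0,0,0.2,0.173,0.087,0,0,0,0,0.2,0.195,0.103,0,0,0,0,0.2,0.217,0.121,0,0,0,0,0.2,0.237,0.14,0,0,0,0],
)

```text
clock: 17.5
eef_pos: [430.6, 234.5, 139.5]
orientation: [-0.0, -3.142, 0.0]
force: [0.1, 0.4, -1.4]
width: 25.6
gripper_force: 34.9
```

apply_moves(
  commands=[0.2,0.02,0.02,0,0,0,0,0.2,0.038,0.04,0,0,0,0,0.2,0.056,0.061,0,0,0,0,0.2,0.073,0.083,0,0,0,0,0.2,0.089,0.106,0,0,0,0,0.2,0.104,0.13,0,0,0,0,0.2,0.118,0.154,0,0,0,0,0.2,0.13,0.178,0,0,0,0,0.2,0.142,0.204,0,0,0,0,0.2,0.152,0.229,0,0,0,0],
)

```text
clock: 18.75
eef_pos: [412.5, 262.0, 139.5]
orientation: [-0.0, -3.141, 0.0]
force: [-0.2, 1.1, -1.6]
width: 26.0
gripper_force: 34.9
```

apply_moves(
  commands=[0.2,0.011,0.033,0,0,0,0,0.2,0.02,0.064,0,0,0,0,0.2,0.027,0.097,0,0,0,0,0.2,0.033,0.129,0,0,0,0,0.2,0.036,0.161,0,0,0,0,0.2,0.038,0.193,0,0,0,0,0.2,0.039,0.222,0,0,0,0,0.2,0.038,0.244,0,0,0,0,0.2,0.037,0.257,0,0,0,0,0.2,0.037,0.262,0,0,0,0],
)

```text
clock: 20.0
eef_pos: [408.1, 293.3, 139.5]
orientation: [-0.0, -3.141, 0.0]
force: [-0.6, 0.4, -1.9]
width: 25.9
gripper_force: 34.9
```

Run:
```python
from e import *
D=cam('wrist'); pickle.dump(D,open('w7.pkl','wb')); save('w7',D[0]); s=ctrl.read_state(); print(s['eef_pos'].round(1),s['force'].round(1))
for n,W,roi in (('A',Ws[0],(255,95,75,38)),('B',Ws[1],(350,95,75,38)),('D',D,None)):
    if roi is None:
        q=proj(D,(358,310.2,19.8)); print('clip pred',q.round()); roi=(int(q[0])-85,max(int(q[1])-45,0),170,90)
    x,y,w,h=roi; f=W[0][y:y+h,x:x+w].astype(int); hsv=cv2.cvtColor(W[0],cv2.COLOR_RGB2HSV)[y:y+h,x:x+w]
    for thr in (120,150,175):
        m=((hsv[...,1]<28)&(hsv[...,2]>thr)).astype(np.uint8); k,l,st,c=cv2.connectedComponentsWithStats(m)
        for i in range(1,k):
            if st[i,4]>80:
                cs,_=cv2.findContours((l==i).astype(np.uint8),cv2.RETR_EXTERNAL,cv2.CHAIN_APPROX_NONE)
                R=cv2.minAreaRect(cs[0]); print(n,thr,st[i]+[x,y,0,0,0],np.round(np.array(R[0])+[x,y],1),np.round(R[1],1),round(R[2],1))
```

```text
[408.1 293.3 139.5] [ 0.  -0.5 -2.2]
A 120 [268 104  47  21 541] [290.8 113.9] [48.6 12.4] 11.3
A 150 [269 105  45  19 432] [291.3 114. ] [45.7 10.4] 11.3
A 175 [294 113  19   9  99] [303.4 116.9] [18.4  6.3] 11.3
B 120 [366 104  51  29 928] [391. 118.] [28. 50.] 90.0
B 150 [366 106  47  18 456] [389.  114.3] [48.  10.4] 11.3
B 175 [369 106  43  17 354] [390.  114.3] [44.1  8.8] 11.3
clip pred [307. 148.]
D 120 [ 270  133   75   33 1482] [308.1 148.7] [76.2 20. ] 10.7
D 150 [ 271  134   73   31 1325] [308.  148.8] [74.4 18.2] 10.6
D 175 [ 271  135   72   29 1153] [307.8 148.7] [72.5 16.3] 10.6
```

apply_moves(
  commands=[0.2,0,0.006,0,0,0,0,0.2,-0.002,0.018,0,0,0,0,0.2,-0.004,0.033,0,0,0,0,0.2,-0.006,0.047,0,0,0,0,0.2,-0.007,0.058,0,0,0,0,0.2,-0.008,0.063,0,0,0,0,0.2,-0.008,0.063,0,0,0,0,0.2,-0.008,0.063,0,0,0,0],
)

```text
clock: 21.05
eef_pos: [409.1, 300.8, 139.5]
orientation: [-0.0, -3.142, 0.0]
force: [0.1, 0.7, -1.3]
width: 26.1
gripper_force: 34.9
```

Run:
```python
from e import *
D=cam('wrist'); pickle.dump(D,open('w8.pkl','wb')); save('w8',D[0]); s=ctrl.read_state(); p=s['eef_pos']; print(p.round(1),s['force'].round(1))
for a in (0,60,-60,120,-120,180):
    t=np.radians(169.4+a); c=np.array([481.8+74*np.cos(t),287.6+74*np.sin(t)]); print(a,c.round(),'rim',ext(D,c,28,72).round(),'top',proj(D,(*c,150)).round())
for n in ('scene','top'):
    T=cam(n); pickle.dump(T,open(n+'2.pkl','wb'))
hsv=cv2.cvtColor(D[0],cv2.COLOR_RGB2HSV)
m=((hsv[...,0]<14)&(hsv[...,1]>130)&(hsv[...,2]>60)).astype(np.uint8); k,l,st,c=cv2.connectedComponentsWithStats(m)
for i in range(1,k):
    if st[i,4]>60: print(st[i],c[i].round(1))
```

```text
[409.1 300.8 139.5] [-0.1 -0.6 -2.6]
0 [409. 301.] rim [242. 328. 195. 274.] top [285. 314.]
60 [434. 231.] rim [141. 224. 232. 304.] top [127. 360.]
-60 [457. 357.] rim [325. 405. 264. 331.] top [406. 400.]
120 [506. 218.] rim [138. 212. 324. 382.] top [124. 470.]
-120 [530. 344.] rim [304. 376. 349. 405.] top [364. 500.]
180 [555. 274.] rim [217. 286. 375. 426.] top [237. 527.]
[   0    0  245  166 5145] [113.2  96.2]
[ 254  201   65   50 1315] [285.2 219.6]
[153 239  65  55 967] [190.1 256.1]
[342 268  52  35 606] [372.8 278.4]
[ 258  274   55   62 2424] [284.3 303.3]
[   0  323   65   90 2735] [ 28.9 368.9]
[108 324  36  30 325] [124.6 333.9]
[374 374  43  46 607] [391.2 400.5]
[155 410  17  10 106] [163.5 415.7]
```

Run:
```python
from e import *
D=pickle.load(open('w8.pkl','rb')); n=np.nan
L=fit(D,[153,218,239,n],22.5,70,(434,231)); R=fit(D,[n,394,268,n],22.5,70,(457,357)); H=fit(D,[254,319,201,n],22.5,70,(409,301))
print(L,R,H)
# neighbours' midpoint lies on the cup's radius; line between them is perpendicular to it
d=R[0]-L[0]; print('perp angle',np.degrees(np.arctan2(d[0]*-1,d[1])), 'dist',np.hypot(*d))
for q,a in ((L[0],-60),(R[0],60),(H[0],0)):
    for ax in ((481.8,287.6),(482,286.6)): v=q-ax; print(a,np.hypot(*v).round(1),(np.degrees(np.arctan2(v[1],v[0]))%360+a).round(1))
# light cup rim around the held set, pixel rows just in front (left/right of the base)
g=cv2.cvtColor(D[0],cv2.COLOR_RGB2GRAY)
for v in (215,225,235): print(v,g[v,238:258].tolist(),g[v,312:334].tolist())
```

```text
(array([434.4, 232.7]), array([-0.4,  0.4,  0. ])) (array([456.2, 355.8]), array([ 0., -0.])) (array([408., 302.]), array([-1.6,  1.6,  0.1]))
perp angle -10.042493727745853 dist 125.01539905147688
-60 72.5 169.2
-60 71.9 168.6
60 72.8 170.6
60 73.9 170.4
0 75.2 169.0
0 75.6 168.2
215 [117, 118, 117, 117, 117, 117, 117, 118, 115, 109, 108, 109, 105, 97, 93, 105, 109, 106, 98, 92] [117, 106, 96, 95, 102, 108, 108, 106, 107, 114, 117, 116, 115, 116, 114, 114, 114, 114, 115, 114, 114, 115]
225 [120, 119, 118, 116, 112, 110, 109, 103, 93, 78, 74, 74, 74, 75, 77, 90, 107, 115, 118, 118] [128, 123, 119, 119, 117, 109, 86, 75, 83, 98, 107, 108, 107, 108, 114, 115, 115, 114, 114, 114, 114, 114]
235 [117, 117, 116, 113, 110, 107, 99, 82, 76, 78, 77, 77, 78, 78, 82, 96, 112, 115, 118, 123] [129, 129, 125, 117, 115, 112, 102, 84, 76, 78, 87, 102, 109, 111, 112, 116, 116, 115, 115, 114, 115, 115]
```

The table angle measures about 169.9° and the front direction 169.4°, so the cup is at the front. I seat the set lightly on the floor and let it settle.

apply_moves(
  commands=[0.2,0,0,0.002,0,0,0,0.2,0,0,0.004,0,0,0,0.2,0,0,0.006,0,0,0,0.2,0,0,0.006,0,0,0,0.2,0,0,0.006,0,0,0,0.2,0,0,0.006,0,0,0,0.2,0,0,0.006,0,0,0,0.2,0,0,0.006,0,0,0],
)

```text
clock: 22.2
eef_pos: [409.3, 300.9, 139.3]
orientation: [0.0, 3.141, 0.001]
force: [-1.8, 0.2, 6.1]
width: 25.9
gripper_force: 35.8
```

```bash
python3 -c "
from h import *
D=cam('wrist')
hsv=cv2.cvtColor(D[0],cv2.COLOR_RGB2HSV)
m=((hsv[...,0]<14)&(hsv[...,1]>130)&(hsv[...,2]>60)).astype(np.uint8); k,l,st,c=cv2.connectedComponentsWithStats(m)
print([st[i,:4].tolist() for i in range(1,k) if st[i,4]>500])
print(ctrl.sign_off())"
```

```text
[[0, 0, 245, 165], [254, 201, 65, 50], [152, 239, 65, 55], [342, 268, 52, 35], [258, 274, 55, 62], [0, 323, 65, 90], [374, 373, 43, 47]]
the job is handed in; nothing more can be done
None
```

I handed the job in at about 22 s: the orange set stands in the formerly empty cup, that cup is at the front behind the ticket clip (within about 1° by the wrist camera), and the gripper still holds the set.

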